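Aim the workout tablet on the dumbbell plinth

TASK

Set up the workout tablet for the next class: turn its stand until the pointer at its foot points straight at the upright pin on the base ring, and set the screen to lean back 30 degrees from upright. Leave the pin where it is clipped, do not disturb anything else on the plinth, and let go of the tablet when it is set.

Things in the scene. Friction and masses are not known exactly. Their poses are not given: they have to be found in the camera images.
- stand: Fixed black round base ring of the tablet stand, 244 mm across and 14 mm high, bolted to the plinth. Origin: centre of its underside, on the vertical swivel axis; its x axis is the middle of the pin's range (index = 0), z is up.
- swivel (a joint): Turn of the aluminium turntable, with its pointer and the tablet, about the vertical axis through the stand's centre, rad, counter-clockwise from above positive; 0 when pointer and screen face along the stand's +x; stops at -1.2 and 1.2. Stiff friction hinge (about 0.35 N m), stays where it is left. The pointer points at the pin when swivel equals index.
- tilt (a joint): Lean of the tablet about the level hinge, rad: 0 = screen upright, growing as it leans back, away from the side the screen and the pointer face (its top edge moves the other way from where the pointer points); stops at 0 and 1.25; 30 degrees is 0.524. Stiff friction hinge (about 1 N m), stays where it is left.
- index (a joint): Where the pin clip sits on the base ring, rad, counter-clockwise from the stand's x axis. It slides round the ring if pushed with some 2 N; it must not be.
- index_pin (a point): Top of the pin: a steel pin 8 mm in diameter standing on a small clip at the rim of the base ring, 111 mm from the swivel axis, top 46 mm above the plinth. The point's x axis points from the swivel axis out to the pin.
- pointer_tip (a point): Tip of the pointer: an aluminium finger 8 mm wide and 6 mm thick that sticks out level from the turntable (124 mm across, 28 mm high) on the side the screen faces; its tip is 98 mm from the swivel axis and 25 mm above the plinth. The point's x axis is the pointing direction.
- tilt_hinge (a point): Middle of the level tilt hinge: on the swivel axis, 110 mm above the plinth, between two aluminium cheeks 66 mm apart over their outsides. Its x axis is the pointing direction; the hinge runs along its y axis.
- bar_mid (a point): Middle of the round steel grab bar above the tablet's top edge: 12 mm in diameter, 120 mm long, parallel to the hinge, 205 mm from it along the tablet, on two 10 mm rods (102 mm free between them), 39 mm clear of the tablet. It turns with the tablet (point z axis = from hinge to bar, y = along the bar) but, being round, can slip between finger pads.
- screen_mid (a point): Middle of the tablet's screen face, 85 mm from the hinge along the tablet. Tablet: black, 240 mm wide, 150 mm high, 12 mm thick, lower edge 10 mm beyond the hinge, 0.55 kg. The point's x axis = the way the screen faces, z = from hinge towards the grab bar.
- dumbbell_a: Bystander: chrome mini dumbbell lying beside the stand, 140 mm long, heads 52 mm across, 0.9 kg. Origin: underside centre; x axis along it.
- dumbbell_b: Bystander: the other, like chrome mini dumbbell, lying nearer the robot on its left.
- collar: Bystander: red spinlock collar lying flat on the other side of the stand, about 64 mm across its lugs, 22 mm high. Origin: underside centre.
- bowl: Bystander: white ceramic bowl, 130 mm across, 55 mm high, on the robot's right. Origin: underside centre.
- ball_center (a point): Bystander: centre of a blue hard silicone ball, 56 mm across, lying in the bowl.
- bottle: Bystander: steel drinking bottle with black cap, 68 mm across, 190 mm high, standing on the left. Origin: underside centre.

How it is judged:
At the end, for the whole second after the job is handed in: The pointer points at the pin within 5 degrees (0.09 rad about the swivel axis), the screen leans back 30 degrees from upright within 5 degrees (tilt between 0.436 and 0.611), and both joints are at rest (angle between the x axis of pointer_tip and the x axis of index_pin, either way round below 0.09 rad and value of joint tilt between 0.436 and 0.611 rad and velocity of joint tilt between -0.02 and 0.02 rad/s and velocity of joint swivel between -0.02 and 0.02 rad/s); the robot touches nothing.
It fails at once if the pin is pushed along the ring by more than 5 mm (distance of index_pin from where it was at the start of the episode above 0.005 m).
It fails at once if a bystander (dumbbell, collar, bowl or bottle) is moved more than 25 mm, or the ball leaves the bowl (distance of any of dumbbell_a, dumbbell_b, collar, bowl, bottle from where it was at the start of the episode above 0.025 m or distance between ball_center and bowl above 0.075 m).
It also fails if it takes over 38 s, if anything falls off the work surface, if the arm or the gripper's body presses on something with over 40 N, if the wrist force passes 120 N, or if a joint passes its speed limit or range.

ROBOT

A 6-joint arm with a two-finger parallel gripper is mounted at the origin on the work surface. World frame = base frame: x ahead of the robot, y to its left, z up, the work surface at z = 0. Lengths are in m, angles in rad, forces in N, time in s.
With the tool pointing down it reaches from about 0.425 to 0.95 m from the base axis. Payload 3.5 kg.
Tool frame: the origin (TCP) lies midway between the tips of the shut fingers; the grasp point (between the pads) lies 19 mm behind it; z points along the fingers, y is the line along which they close (so a half turn about z gives the same grasp; the last joint's range is limited). The gripper opens to 85 mm and grips with 20 to 120 N. Pads are 22 mm wide; open, the fingers measure 114 mm over their backs; the gripper's body (76 mm by 85 mm) begins 54 mm behind the grasp point. The pads swing forward as they close: fully open they stand 13 mm farther back than shut.
Start: joints at [1.187, 0.286, 1.577, -0, 1.279, -0.15], TCP at [0.156, 0.657, 0.231] pointing down, gripper open.
Joint ranges: [-2.77, 2.77], [-0.9, 2.22], [0.21, 2.48], [-1.53, 4.67], [0.24, 2.81], [-2.84, 2.84]. Speed limits (rad/s): [2.79, 2.79, 3.14, 3.14, 3.14, 3.14].

INTERFACE

Orientations are given as a unit quaternion [x, y, z, w].
In Python, from plant import ctrl gives the robot as it stands.
- The arm moves only by the tool move_arm, never from a script. Its argument "plan" is a list of rows, each an object of numbers: "x", "y", "z": the shift along the tool's x, y, z in m; "yaw": the turn about the tool's z in rad; "fingers": the closure, from 0 (fully open) to 1 (shut). In form: [{"x": .., "y": .., "z": .., "yaw": .., "fingers": ..}, ...]. A call has 1 to 5 rows; each row is the pose to reach, as a shift and turn from the pose commanded when the call began, along the tool's axes at that moment; what a row does not reach only later rows make up. A row lasts 1/10 s, in which the tool goes at most 50 mm and 8.59 degrees, less where a joint would pass 70% of its speed; a pose out of reach is approached as far as the arm can. A call with a gripper value outside its range is refused whole. The fingers move at their own pace and stop on an object; "force" is the grip in N (left out, the last holds). Time passes only in rows, so rows that repeat a pose let the fingers close. It gives the time, the measured TCP pose, the force, the opening and the grip force at its end, in the units of the state.
- ctrl.get_state(): the state, without advancing time (a new reading comes with each control period).
- ctrl.read_camera(name): name is "scene" or "top" or "wrist"; returns the picture (400x640x3 uint8, red, green, blue); there is no depth.
- ctrl.camera_model(name): a dict with "intrinsics" (3x3 intrinsics, pixels), "cam_to_world" (4x4, takes a point from camera to world coordinates); the wrist camera has in their place "tool_from_camera" (4x4, takes a point from camera to tool coordinates, whose origin is the TCP and whose axes are the flange's). Camera axes: x right, y up, looking along -z (the intrinsics and any distortion apply to the point x, -y, -z); pixel columns grow to the right and rows downward; lengths in m; the calibration is good to about 2 mm. A picture is of the moment at which its call begins: read the wrist's pose just before it. camera_model takes no time and is no camera call.
- ctrl.sign_off(): hands the job in; it is judged then, once.
The state is a dict: "time": time; "qpos": joint angles; "dq": joint speeds; "joint_efforts": joint torques, N m; "eef_pos": TCP position; "tcp_rot": TCP orientation; "contact_force": force on the tool from outside, world axes, zero at the start; "wrist_torque": the same for the moment, N m; "opening": opening from 0.0 (shut) to 1.0 (fully open); "finger_force": force on a finger pad.
Only numpy, scipy, OpenCV 4.12 (cv2) and the standard library are available. Lean on these libraries where they do the work, as an engineer would, in place of code of your own. Each camera call takes 0.05 s, during which the arm holds its last target. There are 200 camera calls.

## Working session

There is one attempt and no reset: what is moved stays moved. The work goes in short steps, Python scripts to look and compute and a tool call to move; the robot and the scene stay as the last step left them, time stands still between calls to the robot, and variables do not carry over. Pictures are saved under pics/ and viewed, at most 10 in all, crops included, and the job is handed in when it is done.

Besides the shell and the picture viewer there is one more tool, called in YAML: its name, and indented under it one key for each argument. move_arm: Moves the arm, as the interface text tells. Its arguments: {"type":"object","properties":{"plan":{"type":"array"},"force":{"type":"number"}},"required":["plan"]}

```bash
mkdir -p pics; ls; python3 - <<'E'
from plant import ctrl
import cv2,numpy as np
np.set_printoptions(precision=4,suppress=True)
for n in("scene","top"):
    im=ctrl.read_camera(n); cv2.imwrite(f"pics/{n}0.png",im[:,:,::-1])
    m=ctrl.camera_model(n); print(n,m)
s=ctrl.get_state(); print(s); print(ctrl.camera_model("wrist"))
E
```

```text
pics
scene {'intrinsics': array([[403.1375,   0.    , 317.5829],
       [  0.    , 403.1375, 196.5034],
       [  0.    ,   0.    ,   1.    ]]), 'cam_to_world': array([[ 0.466 , -0.4625,  0.7543,  1.5056],
       [ 0.8846,  0.2576, -0.3886, -0.4593],
       [-0.0146,  0.8484,  0.5292,  0.9091],
       [ 0.    ,  0.    ,  0.    ,  1.    ]])}
top {'intrinsics': array([[424.6013,   0.    , 312.1945],
       [  0.    , 424.6013, 200.6063],
       [  0.    ,   0.    ,   1.    ]]), 'cam_to_world': array([[-0.0068,  0.9929, -0.1189,  0.3618],
       [-0.9996, -0.0035,  0.0278,  0.0806],
       [ 0.0272,  0.1191,  0.9925,  1.5246],
       [ 0.    ,  0.    ,  0.    ,  1.    ]])}
{'time': 0.1, 'qpos': array([ 1.187 ,  0.2871,  1.578 , -0.    ,  1.2786, -0.15  ]), 'dq': array([-0.0007, -0.002 , -0.003 ,  0.0014,  0.001 ,  0.0006]), 'joint_efforts': array([  0.0003, -40.7299, -29.3698,  -0.0001,   0.0034,  -0.    ]), 'eef_pos': array([0.1561, 0.6561, 0.2301]), 'tcp_rot': array([ 0.1166,  0.9932, -0.001 , -0.0003]), 'contact_force': array([-0.5597, -0.2571,  0.51  ]), 'wrist_torque': array([-0.01  ,  0.0291,  0.0625]), 'finger_force': 0.0, 'opening': 1.001472680470922}
{'intrinsics': array([[360.7769,   0.    , 322.907 ],
       [  0.    , 360.7769, 193.2607],
       [  0.    ,   0.    ,   1.    ]]), 'tool_from_camera': array([[ 0.0001,  0.9642,  0.265 ,  0.0679],
       [ 1.    , -0.0004,  0.001 , -0.0002],
       [ 0.0011,  0.265 , -0.9642, -0.1434],
       [ 0.    ,  0.    ,  0.    ,  1.    ]])}
```

View pics/scene0.png

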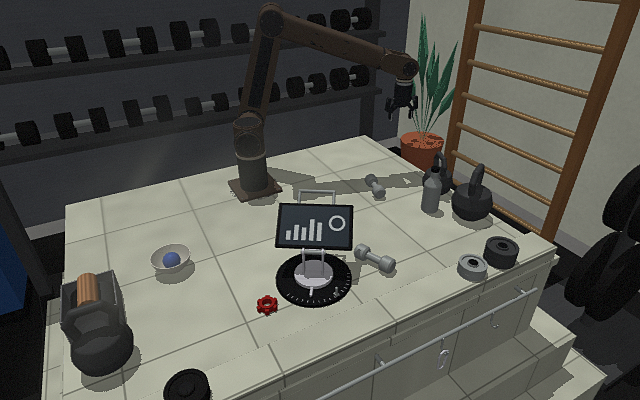

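View pics/top0.png

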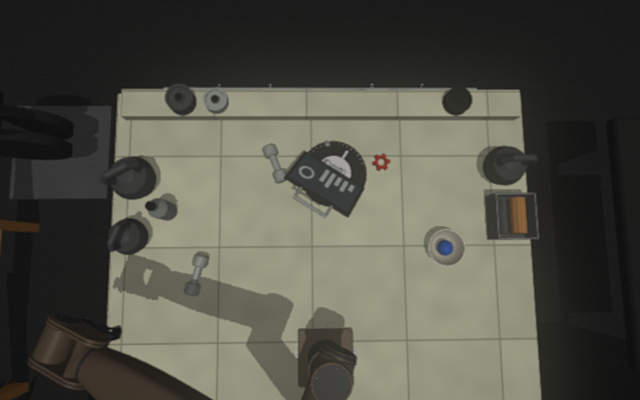

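The scene picture shows the tablet facing away from the robot (screen around (314,227)), with the base ring at (314,280), pointer at (311,293) and pin near (336,292). The top view has the ring at (335,175), bar near (311,205), and pointer up at (345,155). I'll enlarge both.

```bash
cat > h.py <<'E'
import cv2,numpy as np
from plant import ctrl
from scipy.spatial.transform import Rotation as R
np.set_printoptions(precision=4,suppress=True)
def cam(n,st=None):
    m=ctrl.camera_model(n)
    if n!="wrist": return m["intrinsics"],m["cam_to_world"]
    T=np.eye(4);T[:3,:3]=R.from_quat(st["tcp_rot"]).as_matrix();T[:3,3]=st["eef_pos"]
    return m["intrinsics"],T@m["tool_from_camera"]
def ray(c,u,v):
    K,T=c; d=np.array([(u-K[0,2])/K[0,0],-(v-K[1,2])/K[1,1],-1]); d=T[:3,:3]@d
    return T[:3,3],d/np.linalg.norm(d)
def onz(c,u,v,z):
    o,d=ray(c,u,v); return o+d*(z-o[2])/d[2]
def tri(rs):
    A=0;b=0
    for o,d in rs:
        P=np.eye(3)-np.outer(d,d);A=A+P;b=b+P@o
    p=np.linalg.solve(A,b); return p,[np.linalg.norm((np.eye(3)-np.outer(d,d))@(p-o)) for o,d in rs]
def proj(c,p):
    K,T=c; q=T[:3,:3].T@(np.asarray(p)-T[:3,3]); q=np.array([q[0],-q[1],-q[2]]); q=K@q; return q[:2]/q[2]
def crop(im,x,y,w,h,s): return cv2.resize(im[y:y+h,x:x+w],None,fx=s,fy=s,interpolation=cv2.INTER_CUBIC)
E
python3 - <<'E'
import cv2,numpy as np
from h import *
a=cv2.imread("pics/scene0.png");b=cv2.imread("pics/top0.png")
c=np.hstack([crop(a,264,180,100,140,4),crop(b,260,130,100,140,4)])
cv2.imwrite("pics/c0.png",np.clip(c*1.4,0,255).astype(np.uint8))
E
```

```text
(no output)
```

View pics/c0.png

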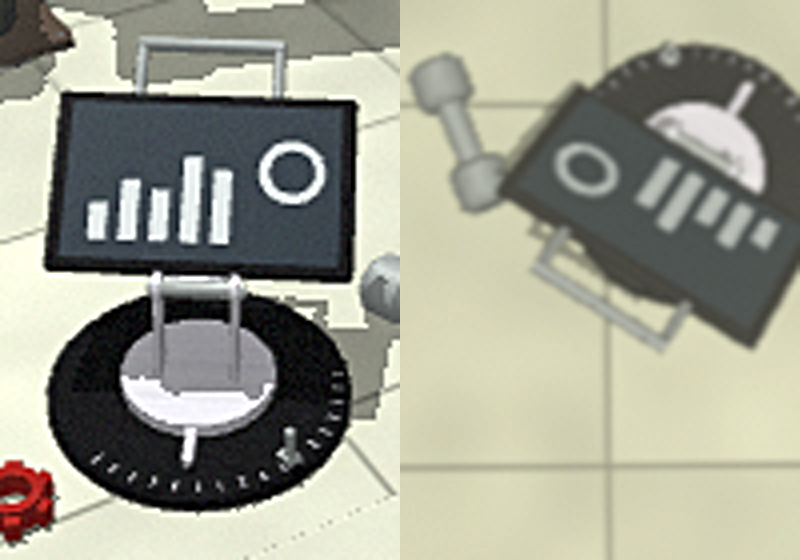

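Crop: scene bar ends at (141,44) and (284,46), pointer tip (188,463), pin top (291,432). Top crop: bar ends (137,267) and (261,347), pointer tip (348,86), pin (270,52). Next I triangulate these.

```bash
python3 - <<'E'
from h import *
S=cam("scene");T=cam("top")
s=lambda x,y:ray(S,264+(x+.5)/4-.5,180+(y+.5)/4-.5)
t=lambda x,y:ray(T,260+(x+.5)/4-.5,130+(y+.5)/4-.5)
P={}
# screen left in scene (x small) = right in top
for n,a,b in(("barR",(141,44),(261,347)),("barL",(284,46),(137,267)),("tip",(188,463),(348,84)),("pin",(291,430),(270,50))):
    P[n],r=tri([s(*a),t(*b)]); print(n,P[n],np.array(r))
# ring: dark mask fits: use known radius; centre from ring outline in scene
im=cv2.imread("pics/scene0.png")[180:320,264:364]
m=(im.max(2)<45).astype(np.uint8)
m[:int(270/4)+1]=0
pts=[]
for a in np.radians(np.arange(-10,191,5)):
    cx,cy=198/4,400/4
    for r in np.arange(50,20,-.25):
        x,y=cx+r*np.cos(a),cy+r*np.sin(a)
        if 0<=y<140 and 0<=int(round(x))<100 and m[int(round(y)),int(round(x))]: pts.append((x,y));break
g=np.array([onz(S,264+x,180+y,.012)[:2] for x,y in pts])
from scipy.optimize import least_squares
q=least_squares(lambda c:np.hypot(*(g-c[:2]).T)-c[2],[.75,0,.12],loss="soft_l1",f_scale=.002).x
print("ring",q)
c=q[:2]
for n in("tip","pin"):
    d=P[n][:2]-c; print(n,np.hypot(*d),np.degrees(np.arctan2(d[1],d[0])))
b=(P["barL"]+P["barR"])/2; y=P["barL"]-P["barR"]
print("bar",b,np.linalg.norm(y),"facing",np.degrees(np.arctan2(-y[0],y[1])), "from hinge",b-np.r_[c,.11],np.linalg.norm(b-np.r_[c,.11]))
E
```

```text
barR [0.4687 0.0058 0.2253] [0.0003 0.0003]
barL [0.5316 0.1027 0.2279] [0.0024 0.0024]
tip [ 0.7242 -0.0868  0.0221] [0.0009 0.0009]
pin [ 0.7504 -0.0143  0.0441] [0.0016 0.0016]Traceback (most recent call last):
  File "<stdin>", line 18, in <module>
IndexError: index 140 is out of bounds for axis 0 with size 140
```

```bash
python3 - <<'E'
from h import *
S=cam("scene");T=cam("top")
from scipy.optimize import least_squares
def ring(n,x0,y0,w,h,cx,cy,lo,hi,z,thr,rmax):
    c=cam(n); im=cv2.imread(f"pics/{n}0.png"); m=im.max(2)<thr
    pts=[]
    for a in np.radians(np.arange(lo,hi,5)):
        for r in np.arange(rmax,15,-.25):
            x,y=cx+r*np.cos(a),cy+r*np.sin(a)
            if m[int(round(y)),int(round(x))]: pts.append((x,y));break
    g=np.array([onz(c,x,y,z)[:2] for x,y in pts])
    q=least_squares(lambda c:np.hypot(*(g-c[:2]).T)-c[2],[.65,0,.12],loss="soft_l1",f_scale=.002)
    print(n,q.x,np.median(abs(q.fun))); return q.x[:2]
c1=ring("scene",0,0,0,0,313.5,280,20,160,.007,45,50)
c2=ring("top",0,0,0,0,335,175,-90,30,.014,90,40)
bR=np.array([.4687,.0058,.2253]);bL=np.array([.5316,.1027,.2279]);tip=np.array([.7242,-.0868,.0221]);pin=np.array([.7504,-.0143,.0441])
for c in(c1,(c1+c2)/2):
  for n,p in(("tip",tip),("pin",pin)):
    d=p[:2]-c; print(n,np.hypot(*d),np.degrees(np.arctan2(d[1],d[0])))
  b=(bL+bR)/2;y=bL-bR
  print(b,np.linalg.norm(y),"face",np.degrees(np.arctan2(-y[0],y[1])),b-np.r_[c,.11],np.linalg.norm(b-np.r_[c,.11]))
for n,p in(("A",(0,0,0)),):pass
# bystander spots on top image
for n,(u,v,z) in dict(dbA1=(269,150,.026),dbA2=(280,176,.026),collar=(380,161,.02),bowl=(445,246,.05),dbB=(197,273,.026),bottle=(153,207,.19)).items(): print(n,onz(T,u,v,z))
E
```

```text
scene [ 0.6519 -0.039   0.1187] 0.0009082967643089176
top [ 0.6415 -0.0349  0.1216] 0.0009139738801224456
tip 0.08666739537902153 -33.451038023552414
pin 0.10156743792125035 14.090393099453843
[0.5001 0.0542 0.2266] 0.11555422969324833 face -32.98852161363454 [-0.1517  0.0933  0.1166] 0.21288654546468727
tip 0.0921284916476153 -32.737917480913794
pin 0.10614487312434986 12.335965754943533
[0.5001 0.0542 0.2266] 0.11555422969324833 face -32.98852161363454 [-0.1466  0.0912  0.1166] 0.20831843702517486
dbA1 [0.7253 0.1928 0.026 ]
dbA2 [0.6303 0.1531 0.026 ]
collar [ 0.6859 -0.2086  0.02  ]
bowl [ 0.3775 -0.4225  0.05  ]
dbB [0.2905 0.439  0.026 ]
bottle [0.5033 0.5416 0.19  ]
```

The geometry is consistent: centre ≈ (0.642, −0.034), facing ≈ −33°, pin ≈ +10.5°, lean ≈ 55°, bar middle ≈ (0.500, 0.054, 0.227). I approach above the bar with the tool's y axis across it.

move_arm:
  plan:
    - {"z": -0.05,"yaw": 0.14}
    - {"x": -0.05,"y": -0.05,"z": -0.1,"yaw": 0.28}
    - {"x": -0.474,"y": -0.506,"z": -0.1,"yaw": 1.9}
    - {"x": -0.474,"y": -0.506,"z": -0.1,"yaw": 1.9}
    - {"x": -0.474,"y": -0.506,"z": -0.1,"yaw": 1.9}

```text
validation failed for argument at $.pl...
```

```bash
cat >> h.py <<'E'
def go(p,yang,st=None):
    "tool-frame shift to world TCP p with the tool y axis at yang degrees"
    st=st or ctrl.get_state(); M=R.from_quat(st["tcp_rot"]).as_matrix()
    ya=np.degrees(np.arctan2(M[1,1],M[0,1])); dy=(ya-yang+180)%360-180
    return "t%.2f"%st["time"],st["eef_pos"],"yang %.1f"%ya,"shift",M.T@(np.array(p)-st["eef_pos"]),"yaw %.3f"%np.radians(dy),st["contact_force"]
E
python3 -c "
from h import *
print(*go([.5,.054,.32],-33))"
```

```text
t0.10 [0.1561 0.6561 0.2301] yang 76.6 shift [-0.474  -0.5062 -0.089 ] yaw 1.913 [-0.5597 -0.2571  0.51  ]
```

move_arm:
  plan:
    - {"x": 0,"y": 0,"z": -0.05,"yaw": 0.14,"fingers": 0}
    - {"x": -0.05,"y": -0.05,"z": -0.1,"yaw": 0.28,"fingers": 0}
    - {"x": -0.474,"y": -0.506,"z": -0.1,"yaw": 1.9,"fingers": 0}
    - {"x": -0.474,"y": -0.506,"z": -0.1,"yaw": 1.9,"fingers": 0}
    - {"x": -0.474,"y": -0.506,"z": -0.1,"yaw": 1.9,"fingers": 0}

```text
time: 0.6
eef_pos: [0.2522, 0.4898, 0.3148]
tcp_rot: [0.466, 0.885, -0.0, 0.0]
contact_force: [0.5, -0.4, 1.1]
opening: 1.0
finger_force: 0.0
```

```bash
python3 -c "
from h import *
print(*go([.5,.054,.33],-33))"
```

```text
t0.60 [0.2522 0.4898 0.3148] yang 34.5 shift [-0.4995 -0.0424 -0.015 ] yaw 1.178 [ 0.4616 -0.3867  1.0747]
```

move_arm:
  plan:
    - {"x": -0.5,"y": -0.042,"z": -0.015,"yaw": 1.18,"fingers": 0}
    - {"x": -0.5,"y": -0.042,"z": -0.015,"yaw": 1.18,"fingers": 0}
    - {"x": -0.5,"y": -0.042,"z": -0.015,"yaw": 1.18,"fingers": 0}
    - {"x": -0.5,"y": -0.042,"z": -0.015,"yaw": 1.18,"fingers": 0}
    - {"x": -0.5,"y": -0.042,"z": -0.015,"yaw": 1.18,"fingers": 0}

```text
time: 1.1
eef_pos: [0.3769, 0.2732, 0.3222]
tcp_rot: [0.758, 0.653, -0.0, -0.0]
contact_force: [1.5, 0.1, -0.3]
opening: 0.997
finger_force: 0.0
```

```bash
python3 -c "
from h import *
print(*go([.5,.054,.33],-33))"
```

```text
t1.10 [0.3769 0.2732 0.3222] yang -8.5 shift [-0.1985  0.1542 -0.0078] yaw 0.427 [ 1.5365  0.0797 -0.2664]
```

move_arm:
  plan:
    - {"x": -0.198,"y": 0.154,"z": -0.008,"yaw": 0.427,"fingers": 0.4}
    - {"x": -0.198,"y": 0.154,"z": -0.008,"yaw": 0.427,"fingers": 0.4}
    - {"x": -0.198,"y": 0.154,"z": -0.008,"yaw": 0.427,"fingers": 0.4}
    - {"x": -0.198,"y": 0.154,"z": -0.008,"yaw": 0.427,"fingers": 0.4}
    - {"x": -0.198,"y": 0.154,"z": -0.008,"yaw": 0.427,"fingers": 0.4}

```text
time: 1.6
eef_pos: [0.5008, 0.056, 0.3302]
tcp_rot: [0.877, 0.48, -0.0, -0.0]
contact_force: [0.3, 1.0, -0.5]
opening: 0.597
finger_force: 0.0
```

move_arm:
  plan:
    - {"x": 0,"y": 0,"z": 0,"yaw": 0,"fingers": 0.4}
    - {"x": 0,"y": 0,"z": 0,"yaw": 0,"fingers": 0.4}

```text
time: 1.8
eef_pos: [0.5004, 0.0571, 0.3297]
tcp_rot: [0.878, 0.479, -0.001, -0.001]
contact_force: [0.1, 0.1, -0.2]
opening: 0.601
finger_force: 0.0
```

```bash
python3 -c "
from h import *
st=ctrl.get_state();print(*go([.5,.054,.33],-33,st),st['opening'])
im=ctrl.read_camera('wrist');cv2.imwrite('pics/w1.png',im[:,:,::-1])
c=cam('wrist',st)
for p in ([.4687,.0058,.2253],[.5316,.1027,.2279]): print(proj(c,p))
import pickle;pickle.dump(st,open('st1.pkl','wb'))
"
```

```text
t1.80 [0.5004 0.0571 0.3297] yang -32.8 shift [-0.0028  0.0014 -0.0003] yaw 0.003 [ 0.0901  0.1209 -0.1672] 0.6005763741228477
[325.6777 267.8177]
[326.6163 111.3535]
```

View pics/w1.png

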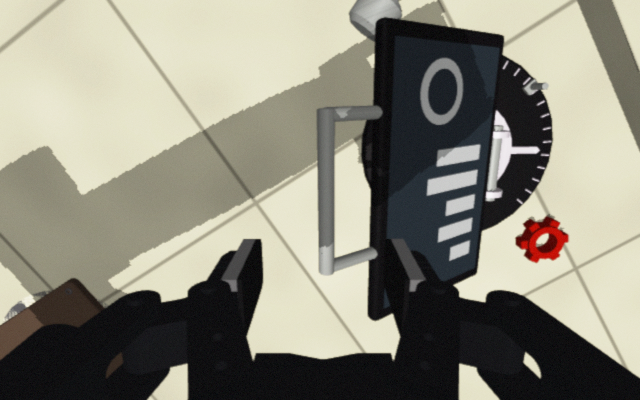

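The wrist view shows the bar from (326,108) to (326,273), as predicted, midway between the pads. The pointer tip is at (540,150) and the pin top at (541,86). I'll cross-check the angles and descend.

```bash
python3 -c "
from h import *
import pickle;c=cam('wrist',pickle.load(open('st1.pkl','rb')))
p=onz(c,545,86,.046);t=onz(c,541,150,.025);C=np.array([.642,-.034])
pb=onz(c,529,91,.014)
for q in(p,t,pb): d=q[:2]-C;print(q,np.hypot(*d),np.degrees(np.arctan2(d[1],d[0])))
print(*go([.5,.054,.2115],-33))"
```

```text
[ 0.7516 -0.0157  0.046 ] 0.11107818203531597 9.464690087606126
[ 0.7271 -0.0904  0.025 ] 0.10210338117408593 -33.54946050224459
[ 0.7489 -0.0203  0.014 ] 0.10779493709425104 7.319322465401019
t1.85 [0.5    0.0581 0.3298] yang -32.7 shift [-0.0034  0.0024  0.1183] yaw 0.005 [ 0.2672  0.7429 -0.9815]
```

move_arm:
  plan:
    - {"x": -0.003,"y": 0,"z": 0.04,"yaw": 0,"fingers": 0.6}
    - {"x": -0.003,"y": 0,"z": 0.08,"yaw": 0,"fingers": 0.6}
    - {"x": -0.003,"y": 0,"z": 0.1,"yaw": 0,"fingers": 0.6}
    - {"x": -0.003,"y": 0,"z": 0.118,"yaw": 0,"fingers": 0.6}
    - {"x": -0.003,"y": 0,"z": 0.118,"yaw": 0,"fingers": 0.6}

```text
time: 2.35
eef_pos: [0.4961, 0.0574, 0.2092]
tcp_rot: [0.877, 0.481, -0.003, -0.002]
contact_force: [-0.7, 0.2, -0.5]
opening: 0.4
finger_force: 0.0
```

move_arm:
  plan:
    - {"x": 0,"y": 0,"z": 0,"yaw": 0,"fingers": 1}
    - {"x": 0,"y": 0,"z": 0,"yaw": 0,"fingers": 1}
    - {"x": 0,"y": 0,"z": 0,"yaw": 0,"fingers": 1}
    - {"x": 0,"y": 0,"z": 0,"yaw": 0,"fingers": 1}
    - {"x": 0,"y": 0,"z": 0,"yaw": 0,"fingers": 1}
  force: 40

```text
time: 2.85
eef_pos: [0.5011, 0.055, 0.2137]
tcp_rot: [0.877, 0.48, 0.003, 0.003]
contact_force: [7.1, -2.2, -6.2]
opening: 0.123
finger_force: 39.0
```

```bash
cat >> h.py <<'E'
def path(f,t,off=-.014,C=(.642,-.034),H=.110):
    f,t=np.radians([f,t]); h=.205*np.sin(t)
    return [C[0]-h*np.cos(f),C[1]-h*np.sin(f),H+.205*np.cos(t)+off]
E
python3 -c "
from h import *
for s in (0,.1,.2,.3,.4,.5): print(path(-33+43*s,55-25*s),*go(path(-33+43*s,55-25*s),-33+43*s)[3:])"
```

```text
[np.float64(0.5011652644054116), np.float64(0.057459146681089354), np.float64(0.21358316945196443)] shift [ 0.0021 -0.0013  0.0001] yaw 0.007 [ 7.1069 -2.1621 -6.2424]
[np.float64(0.4993431980256084), np.float64(0.04410231773549313), np.float64(0.2207960929467877)] shift [-0.0101  0.0044 -0.0071] yaw -0.068 [ 7.1069 -2.1621 -6.2424]
[np.float64(0.49898704765103685), np.float64(0.030873552343459426), np.float64(0.22777145998574055)] shift [-0.0215  0.0113 -0.0141] yaw -0.143 [ 7.1069 -2.1621 -6.2424]
[np.float64(0.5000635536143931), np.float64(0.017941363400578045), np.float64(0.23449599256121034)] shift [-0.0318  0.0192 -0.0208] yaw -0.219 [ 7.1069 -2.1621 -6.2424]
[np.float64(0.5025198720181244), np.float64(0.005468897858435386), np.float64(0.24095689014324223)] shift [-0.0409  0.0281 -0.0272] yaw -0.294 [ 7.1069 -2.1621 -6.2424]
[np.float64(0.5062843553982874), np.float64(-0.006388340038011989), np.float64(0.24714185404607542)] shift [-0.0489  0.0377 -0.0333] yaw -0.369 [ 7.1069 -2.1621 -6.2424]
```

move_arm:
  plan:
    - {"x": -0.01,"y": 0.005,"z": -0.007,"yaw": -0.07,"fingers": 1}
    - {"x": -0.022,"y": 0.012,"z": -0.014,"yaw": -0.143,"fingers": 1}
    - {"x": -0.032,"y": 0.02,"z": -0.021,"yaw": -0.22,"fingers": 1}
    - {"x": -0.041,"y": 0.029,"z": -0.027,"yaw": -0.294,"fingers": 1}
    - {"x": -0.049,"y": 0.038,"z": -0.033,"yaw": -0.37,"fingers": 1}
  force: 60

```text
time: 3.35
eef_pos: [0.5015, -0.0052, 0.2429]
tcp_rot: [0.773, 0.634, -0.002, -0.004]
contact_force: [-0.8, 0.7, -10.6]
opening: 0.111
finger_force: 58.8
```

```bash
python3 -c "
from h import *
print(*go([0,0,0],0)[:3])
for s in (.5,.6,.7,.8,.9,1): print(path(-33+43*s,55-25*s),*go(path(-33+43*s,55-25*s),-33+43*s)[3:])"
```

```text
t3.35 [ 0.5015 -0.0052  0.2429] yang -11.3
[np.float64(0.5062843553982874), np.float64(-0.006388340038011989), np.float64(0.24714185404607542)] shift [-0.0002  0.0048 -0.0043] yaw 0.004 [ -0.8395   0.6994 -10.6199]
[np.float64(0.5112675973344744), np.float64(-0.017484656828497813), np.float64(0.25303911083939046)] shift [-0.0101  0.0118 -0.0102] yaw -0.071 [ -0.8395   0.6994 -10.6199]
[np.float64(0.5173637262730862), np.float64(-0.027686198747735223), np.float64(0.2586374347597032)] shift [-0.0189  0.0198 -0.0159] yaw -0.147 [ -0.8395   0.6994 -10.6199]
[np.float64(0.5244519303256778), np.float64(-0.036872812943804), np.float64(0.2639261690792433)] shift [-0.0265  0.0285 -0.0213] yaw -0.222 [ -0.8395   0.6994 -10.6199]
[np.float64(0.5323981915551841), np.float64(-0.044939714840864176), np.float64(0.26889524639164153)] shift [-0.0329  0.0378 -0.0264] yaw -0.297 [ -0.8395   0.6994 -10.6199]
[np.float64(0.5410572053162487), np.float64(-0.05179893821086036), np.float64(0.2735352077758099)] shift [-0.0379  0.0476 -0.0311] yaw -0.372 [ -0.8395   0.6994 -10.6199]
```

move_arm:
  plan:
    - {"x": -0.01,"y": 0.008,"z": -0.007,"yaw": -0.075,"fingers": 1}
    - {"x": -0.019,"y": 0.016,"z": -0.013,"yaw": -0.15,"fingers": 1}
    - {"x": -0.026,"y": 0.025,"z": -0.018,"yaw": -0.225,"fingers": 1}
    - {"x": -0.033,"y": 0.034,"z": -0.023,"yaw": -0.3,"fingers": 1}
    - {"x": -0.038,"y": 0.044,"z": -0.028,"yaw": -0.375,"fingers": 1}

```text
time: 3.85
eef_pos: [0.5366, -0.052, 0.2736]
tcp_rot: [0.641, 0.767, -0.003, -0.005]
contact_force: [-9.6, 0.2, -0.9]
opening: 0.11
finger_force: 58.4
```

move_arm:
  plan:
    - {"x": 0,"y": 0,"z": 0,"yaw": 0,"fingers": 1}
    - {"x": 0,"y": 0,"z": 0,"yaw": 0,"fingers": 1}
    - {"x": 0,"y": 0,"z": 0,"yaw": 0,"fingers": 1}

```text
time: 4.15
eef_pos: [0.5381, -0.0531, 0.2744]
tcp_rot: [0.642, 0.766, -0.003, -0.001]
contact_force: [-5.3, -3.3, 0.6]
opening: 0.111
finger_force: 59.3
```

```bash
python3 -c "
from h import *
print(*go(path(10,30),10))
ims=[]
for n,(x,y,w,h) in dict(scene=(264,165,100,145),top=(270,125,100,145)).items():
    im=ctrl.read_camera(n)[:,:,::-1].copy();cv2.imwrite(f'pics/{n}1.png',im);ims.append(crop(im,x,y,w,h,4))
cv2.imwrite('pics/c1.png',np.clip(np.hstack(ims)*1.4,0,255).astype(np.uint8))"
```

```text
t4.15 [ 0.5381 -0.0531  0.2744] yang 10.1 shift [0.0007 0.0031 0.0009] yaw 0.001 [-5.2669 -3.2667  0.6488]
```

View pics/c1.png

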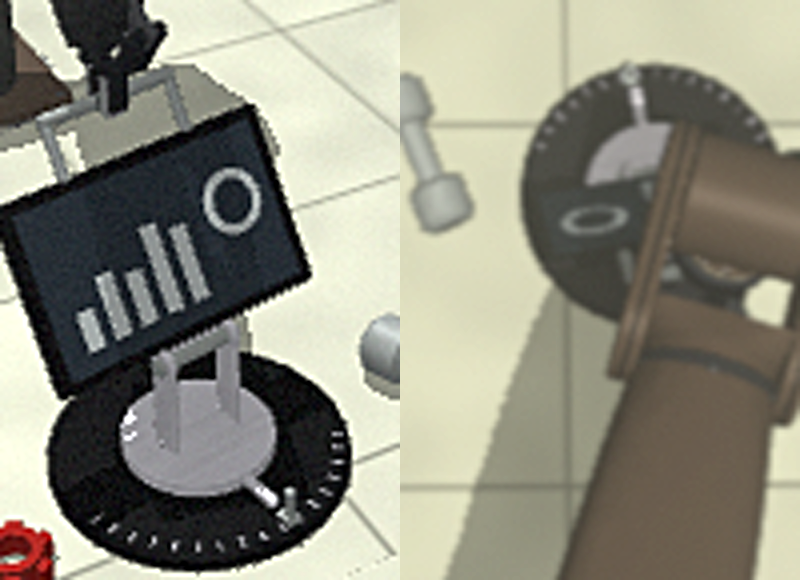

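The pointer now lies in line with the pin: scene crop (262,490) → pin (288,505), top crop pointer (240,100) → pin (230,72). The bar geometry gives a lean of about 30.6°. I'll release, rise, and measure.

move_arm:
  plan:
    - {"x": 0,"y": 0,"z": 0,"yaw": 0,"fingers": 0.5}
    - {"x": 0,"y": 0,"z": 0,"yaw": 0,"fingers": 0.5}
    - {"x": 0,"y": 0,"z": 0,"yaw": 0,"fingers": 0.5}
    - {"x": 0,"y": 0,"z": 0,"yaw": 0,"fingers": 0.5}
    - {"x": 0,"y": 0,"z": -0.02,"yaw": 0,"fingers": 0.5}

```text
time: 4.75
eef_pos: [0.5385, -0.0517, 0.2906]
tcp_rot: [0.643, 0.766, -0.001, -0.003]
contact_force: [-1.0, 0.8, -0.3]
opening: 0.498
finger_force: 0.0
```

move_arm:
  plan:
    - {"x": 0,"y": 0,"z": -0.05,"yaw": 0,"fingers": 0.5}
    - {"x": 0,"y": 0,"z": -0.09,"yaw": 0,"fingers": 0.5}
    - {"x": 0,"y": -0.04,"z": -0.1,"yaw": 0,"fingers": 0.5}
    - {"x": 0,"y": -0.08,"z": -0.1,"yaw": 0,"fingers": 0.5}
    - {"x": 0,"y": -0.08,"z": -0.1,"yaw": 0,"fingers": 0.5}

```text
time: 5.25
eef_pos: [0.4587, -0.0662, 0.3948]
tcp_rot: [0.643, 0.766, 0.0, 0.001]
contact_force: [0.8, -0.6, -0.6]
opening: 0.498
finger_force: 0.0
```

```bash
python3 -c "
from h import *
st=ctrl.get_state();print(*go([0,0,0],0,st)[:3],st['opening'])
import pickle;pickle.dump(st,open('st2.pkl','wb'))
w=ctrl.read_camera('wrist')[:,:,::-1];cv2.imwrite('pics/w2.png',w)
im=ctrl.read_camera('scene')[:,:,::-1].copy();cv2.imwrite('pics/scene2.png',im)
a=crop(im,264,165,80,145,4);b=np.zeros((580,480,3),np.uint8);b[:300]=cv2.resize(w,(480,300))
cv2.imwrite('pics/c2.png',np.clip(np.hstack([a,b])*1.3,0,255).astype(np.uint8))"
```

```text
t5.25 [ 0.4587 -0.0662  0.3948] yang 10.0 0.49801986277758886
```

View pics/c2.png

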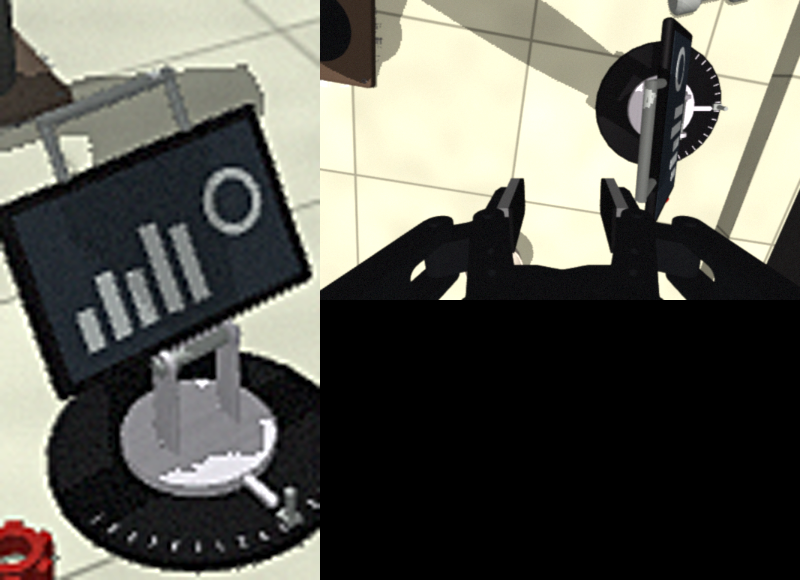

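The scene crop shows the bar ends at (45,124) and (170,74), with the pointer towards the pin. In the wrist view the pointer is in line with the pin, and the gripper is free. One closer crop for numbers.

```bash
python3 -c "
import cv2;from h import *
w=cv2.imread('pics/w2.png');cv2.imwrite('pics/c3.png',np.clip(crop(w,410,80,140,145,4)*1.2,0,255).astype(np.uint8))"
```

```text
(no output)
```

View pics/c3.png

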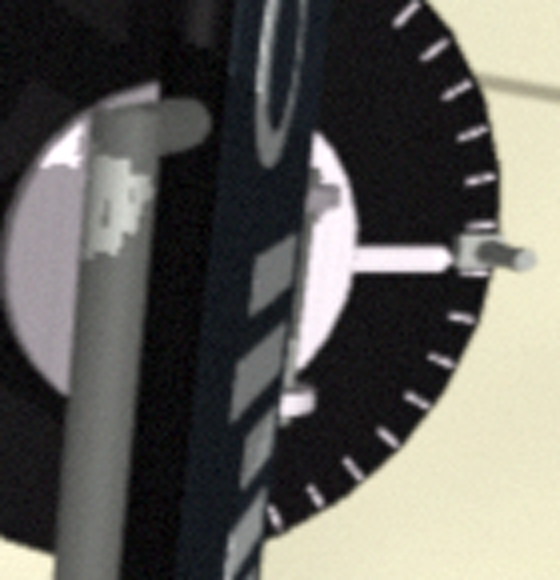

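The crop shows the bar's far end at (126,108), pointer tip (450,259), pin top (526,259) and clip (474,253).

```bash
python3 - <<'E'
from h import *
import pickle
W=cam('wrist',pickle.load(open('st2.pkl','rb')));S=cam('scene')
w=lambda x,y:(410+(x+.5)/4-.5,80+(y+.5)/4-.5)
s=lambda x,y:(264+(x+.5)/4-.5,165+(y+.5)/4-.5)
C=np.array([.642,-.034])
L,r=tri([ray(W,*w(126,112)),ray(S,*s(170,76))]);print("barL",L,r)
f=np.radians(10);m=L-.054*np.array([-np.sin(f),np.cos(f),0]);d=m[:2]-C
print("tilt",np.degrees(np.arctan2(-d@[np.cos(f),np.sin(f)],m[2]-.11)),np.hypot(np.hypot(*d),m[2]-.11))
def ang(p):d=p[:2]-C;return np.hypot(*d),np.degrees(np.arctan2(d[1],d[0]))
for n,p in(("tip",onz(W,*w(450,259),.025)),("ptr root",onz(W,*w(360,259),.025)),("pin",onz(W,*w(526,259),.046)),("clip",onz(W,*w(474,253),.02)),
  ("tipS",onz(S,*s(272,502),.025)),("pinS",onz(S,*s(290,492),.046))): print(n,p,ang(p))
a=onz(W,*w(450,259),.025)-onz(W,*w(360,259),.025);print("pointer dir",np.degrees(np.arctan2(a[1],a[0])))
# tilt from screen-left/right edges in scene: bottom-right corner & top-right corner at known facing
for (u,v),k in(((250,107),160),((309,274),10)):
    o,dd=ray(S,*s(u,v)); y=np.array([-np.sin(f),np.cos(f),0]);q=o+dd*((.12-(o-np.r_[C,.11])@y)/(dd@y)); e=q-np.r_[C,.11]
    print(k,e@np.array([np.cos(f),np.sin(f),0]),e[2])
E
```

```text
barL [0.5283 0.0049 0.2824] [np.float64(0.00016973550417976116), np.float64(0.00016973550417976251)]
tilt 31.392278805648356 0.20198752428794242
tip [ 0.738 -0.02   0.025] (np.float64(0.09699331825714076), np.float64(8.308706071052082))
ptr root [ 0.7064 -0.0255  0.025 ] (np.float64(0.06496951260813336), np.float64(7.494143173525451))
pin [ 0.7516 -0.0147  0.046 ] (np.float64(0.11127532043086424), np.float64(10.000762312645314))
clip [ 0.7486 -0.0166  0.02  ] (np.float64(0.10803182973644819), np.float64(9.257016469199145))
tipS [ 0.7384 -0.0218  0.025 ] (np.float64(0.09716115781260708), np.float64(7.1975707339794655))
pinS [ 0.7541 -0.0155  0.046 ] (np.float64(0.11363876092385482), np.float64(9.379609582990463))
pointer dir 9.960429389068423
160 -0.08335892208915777 0.13086922025812664
10 -0.008028362509518588 0.008603995913684423
```

The remaining error is about 2° in swivel and about 1° in tilt, both inside the 5° limits, and the robot is clear.

```bash
python3 -c "
from plant import ctrl
print(ctrl.sign_off())"
```

```text
the job is handed in; nothing more can be done
None
```

The tablet is set and handed in: the pointer is about 2° off the pin, the screen leans back about 31°, both measured from the camera images, and the gripper has let go and is clear of everything; sign-off returned no verdict.

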